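Load a sample puck with the sprung slide

TASK

Pick the sample puck, the plain solid disc 40 mm across, out of the crate of mixed parts and lay it flat in the loader's channel, between the rails in front of the resting pusher, and let go of it. Then push the slide by its upright tab all the way to its stop, without ramming it, so that the puck drops over the sill into the well under the clear guard, and let the slide spring back to rest. Leave the other parts in the crate and do not knock over the bottle that stands between crate and loader.

Things in the scene. Friction and masses are not known exactly. Their poses are not given: they have to be found in the camera images.
- puck: The sample puck: plain solid aluminium disc, 40 mm diameter, 26 mm thick, about 90 g, lying flat on the crate floor with its z axis up. The only solid disc of that diameter. Origin: centre of its underside.
- puck_center (a point): Centre of the puck, 13 mm above its underside, on its axis.
- crate: Open grey plastic crate, fixed, outside 270 (its x) x 190 (its y) x 45 mm high, walls and floor 5 mm thick. Origin: centre of its underside. Holds six aluminium parts (the puck and five others) in two rows along its x, 84 mm apart, 75 mm from part to part in a row, in any order, each up to 5 mm off its place.
- collar: Aluminium ring, 40 mm outside, 22 mm bore, 26 mm high, in the crate. Not wanted. Origin: centre of its underside.
- small_disc: Small solid aluminium disc, 26 mm diameter, 26 mm high, in the crate. Not wanted. Origin: centre of its underside.
- square_block: Square aluminium block 36 x 36 x 26 mm, in the crate. Not wanted. Origin: centre of its underside.
- tall_rod: Upright aluminium rod, 28 mm diameter, 58 mm high, in the crate. Not wanted. Origin: centre of its underside.
- flanged_bush: Aluminium bush: flange 40 mm diameter and 8 mm thick, with a 20 mm stem above it, 30 mm high in all, in the crate. Not wanted. Origin: centre of its underside.
- loader: Sample loader fixed to the bench, base plate 280 (x) x 120 (y) x 12 mm. Origin: centre of its underside. Its x axis is the direction in which its slide is pushed, pointing away from the robot within 0.3 rad. Along x: slide (joint slide), channel (point lay_spot), sill at x = +28 mm, then the guarded well (point well).
- lay_spot (a point): Point on the channel bed, 45 mm above the bench (loader frame x = -5, y = 0 mm; axes as the loader's). The flat bed is 72 mm wide; on it two guide rails along x, 7 mm high, 6 mm thick, 48 mm apart inside. Free bed: from the resting pusher's face, 45 mm behind this point, to the sill, 33 mm ahead of it, where the bed drops into the well.
- well (a point): Middle of the floor of the well, 12 mm above the bench (loader frame x = +80, y = 0 mm). The well spans loader x = +28 to +134, y = -36 to +36 mm, under a clear plastic guard (walls and roof, outside x = +28 to +140, y = -42 to +42, top 93 mm above the bench, roof underside 44 mm above the channel bed), open only towards the channel.
- slide (a joint): Stroke of the loader's sprung slide in m: 0 at rest, 0.070 at its stop, growing along loader x. Steel pusher block 60 x 44 x 20 mm between the rails (flat face at loader x = -50 mm at rest) with an upright tab at its rear. Its spring resists with 5 N at rest to 12 N at the stop, plus damping 25 N s/m, and returns it when let go.
- tab (a point): Middle of the flat back face of the slide's upright tab, the face to push on (outward is minus loader x), 90 mm above the bench; moves with the slide. The tab is 36 mm wide (y), 12 mm thick (x); its top is 107 mm above the bench, the bed at its foot 45 mm.
- bottle_near: White plastic bottle, 52 mm diameter, 115 mm high, standing loose on the bench between crate and loader. Origin: centre of its underside.
Mind the look-alikes: they are no part of the job. Leave any orange, purple or red look-alike of the collar alone.

How it is judged:
By the outcome, as a careful person would: the job done as asked, in the order asked, and still so for the second after the job is handed in, with the robot touching nothing.
It also fails if it takes over 62 s, if anything falls off the work surface, if the arm or the gripper's body presses on something with over 40 N, if the wrist force passes 120 N, or if a joint passes its speed limit or range.

ROBOT

A 6-joint arm with a two-finger parallel gripper is mounted at the origin on the work surface. World frame = base frame: x ahead of the robot, y to its left, z up, the work surface at z = 0. Lengths are in m, angles in rad, forces in N, time in s.
With the tool pointing down it reaches from about 0.35 to 0.775 m from the base axis. Payload 5.5 kg.
Tool frame: the origin (TCP) lies at the very end of the fingers, on their centre line; the grasp point (between the pads) lies robot.grasp_offset behind it (robot.grasp_offset is the distance from the TCP to the grasp point, in m); x points along the fingers, y is the direction in which the jaws open and shut, and the axes are right-handed (so a half turn about x gives the same grasp; the last joint's range is limited). The gripper opens to 85 mm and grips with 20 to 120 N. Pads are 22 mm wide; open, the fingers measure 114 mm over their backs; the gripper's body (76 mm by 85 mm) begins 54 mm behind the grasp point. The pads swing forward as they close: fully open they stand 13 mm farther back than shut.
Start: joints at [1.13, 0.313, 0.046, 1.304, 0, 1.431], TCP at [0.17, 0.549, 0.231] pointing down, gripper open.
Joint ranges: [-2.76, 2.76], [-0.86, 1.69], [-1.03, 1.26], [-2.2, 2.34], [-1.47, 1.5], [-3.14, 3.14]. Speed limits (rad/s): [2.57, 2.57, 3.14, 3.14, 3.14, 3.14].

INTERFACE

Orientations are given as a rotation vector (axis times angle).
In Python, from bench import robot gives the robot as it stands.
- The arm moves only by the tool move_arm, never from a script. Its argument "commands" is a list of rows, each an object with "delta_pos": the shift along the tool's x, y, z in m, a list of three; "delta_rot": the turn, a rotation vector about the tool's x, y, z in degrees, a list of three; "fingers": the finger opening in m, from 0 to 0.0854. A call has 1 to 8 rows; each row is the pose to reach, as a shift and turn from the pose measured when the call began, along the tool's axes at that moment; what a row does not reach only later rows make up. A row lasts 1/10 s, in which the tool goes at most 50 mm and 8.59 degrees, less where a joint would pass 70% of its speed; a pose out of reach is approached as far as the arm can. A call with a gripper value outside its range is refused whole. The fingers move at their own pace and stop on an object; "newtons" is the grip in N (left out, the last holds). Time passes only in rows, so rows that repeat a pose let the fingers close. It gives the time, the measured TCP pose, the force and the opening at its end, in the units of the state.
- robot.get_state(): the state, without advancing time (a new reading comes with each control period).
- robot.get_image(name): name is "scene" or "top" or "wrist"; returns the picture (420x560x3 uint8, blue, green, red); there is no depth.
- robot.camera_info(name): a dict with "K" (3x3 intrinsics, pixels), "world_from_camera" (4x4, takes a point from camera to world coordinates); the wrist camera has in their place "hand_eye" (4x4, takes a point from camera to tool coordinates, whose origin is the TCP and whose axes are the tool frame's). Camera axes: x right, y down, z forward; pixel columns grow to the right and rows downward; lengths in m; the calibration is good to about 2 mm. A picture is of the moment at which its call begins: read the wrist's pose just before it. camera_info takes no time and is no camera call.
- robot.sign_off(): hands the job in, once; it reports no verdict.
Trained networks look in the newest picture that a camera, given by its name, has taken for a name from the list of things; names that differ only in an ending like _2 or _b are one class to them, and where a whole thing is asked for, a point or a joint stands for the part that bears it (a point fixed in the world has none). Each returns a list of dicts, best first, with "score" (0 to 1); they miss things now and then, are a little off and sometimes report something else, mostly with a low value. They report only what shows in the picture. A call takes as long as a camera call. They do not tell look-alikes from the thing itself.
- robot.trace(label, camera): "mask" (420x560 bool, what is visible of it) and "box" ([left, top, right, bottom] in pixels, round what is visible of it).
- robot.place_of(label, camera): "centre" ([column, row] in pixels: a listed point, or the origin of a listed thing).
The state is a dict: "time_s": time; "joint_pos": joint angles; "dq": joint speeds; "joint_torque": joint torques, N m; "ee_pos": TCP position; "ee_rot": TCP orientation; "ft_force": force on the tool from outside, world axes, zero at the start; "torque": the same for the moment, N m; "gripper_width": finger opening in m.
Only numpy, scipy, OpenCV 4.12 (cv2) and the standard library are available. Lean on these libraries where they do the work, as an engineer would, in place of code of your own. Each camera call takes 0.05 s, during which the arm holds its last target. There are 200 camera calls.

## Working session

There is one attempt and no reset: what is moved stays moved. The work goes in short steps, Python scripts to look and compute and a tool call to move; the robot and the scene stay as the last step left them, time stands still between calls to the robot, and variables do not carry over. Pictures are saved under pics/ and viewed, about 8 in all and at most 12, crops included, and the job is handed in when it is done.

Besides the shell and the picture viewer there is one more tool, called after "Request:" as a command line: name --argument value ..., lists and objects as JSON in quotes. move_arm: Moves the arm, as the interface text tells. Its arguments: {"type":"object","properties":{"commands":{"type":"array","items":{"type":"object","properties":{"delta_pos":{"type":"array","items":{"type":"number"}},"delta_rot":{"type":"array","items":{"type":"number"}},"fingers":{"type":"number"}}}},"newtons":{"type":"number"}},"required":["commands"]}

```bash
ls; mkdir -p pics; cat > h.py <<'E'
import numpy as np, cv2
from scipy.spatial.transform import Rotation as R
from bench import robot
def cam(name):
    c=robot.camera_info(name); K=np.array(c["K"])
    if "world_from_camera" in c: return K,np.array(c["world_from_camera"])
    s=robot.get_state(); T=np.eye(4); T[:3,:3]=R.from_rotvec(s["ee_rot"]).as_matrix(); T[:3,3]=s["ee_pos"]
    return K,T@np.array(c["hand_eye"])
def back(px,z,KT):
    K,T=KT; d=T[:3,:3]@np.linalg.solve(K,[px[0],px[1],1.]); o=T[:3,3]
    return o+d*(z-o[2])/d[2]
def proj(p,KT):
    K,T=KT; q=K@(T[:3,:3].T@(np.array(p)-T[:3,3])); return q[:2]/q[2]
E
python3 - <<'E'
from h import *
s=robot.get_state(); print({k:np.round(v,3) for k,v in s.items()}, robot.grasp_offset)
print(R.from_rotvec(s["ee_rot"]).as_matrix().round(3))
zs=dict(puck=0.005,collar=.005,small_disc=.005,square_block=.005,tall_rod=.005,flanged_bush=.005,crate=0,loader=0,bottle_near=0,lay_spot=.045,well=.012,tab=.09,puck_center=.018)
for n in ["top","scene"]:
    im=robot.get_image(n); cv2.imwrite(f"pics/{n}0.png",im); C=cam(n)
    print(n,C[1][:3,3].round(3))
    for l,z in zs.items():
        for d in robot.place_of(l,n)[:3]: print(l,round(d["score"],2),np.round(d["centre"],1),back(d["centre"],z,C).round(4))
a=cv2.imread("pics/top0.png");b=cv2.imread("pics/scene0.png")
E
```

```text
pics
{'time_s': np.float64(0.0), 'joint_pos': array([1.13 , 0.314, 0.045, 1.304, 0.   , 1.431]), 'dq': array([-0.002,  0.   , -0.001,  0.001, -0.   ,  0.   ]), 'joint_torque': array([ 0.0000e+00, -4.8063e+01,  2.9853e+01,  1.9000e-02, -0.0000e+00,
       -0.0000e+00]), 'ee_pos': array([0.17 , 0.549, 0.23 ]), 'ee_rot': array([ 0.235,  1.558, -0.237]), 'ft_force': array([-0.871, -0.456, -0.127]), 'torque': array([ 0.014,  0.046, -0.005]), 'gripper_width': np.float64(0.086)} 0.0187
[[-0.001  0.296  0.955]
 [-0.002  0.955 -0.296]
 [-1.    -0.002 -0.   ]]
top [0.4   0.002 0.976]
puck 0.68 [361.1 211.1] [ 0.5436 -0.1535  0.005 ]
collar 0.75 [361.6 248.2] [ 0.4604 -0.154   0.005 ]
collar 0.68 [312.7 237. ] [ 0.4837 -0.0454  0.005 ]
collar 0.68 [308.6 270.6] [ 0.409  -0.0369  0.005 ]
small_disc 0.47 [409.3 181. ] [ 0.6137 -0.2623  0.005 ]
tall_rod 0.7 [199.5 265.2] [0.4169 0.2064 0.005 ]
tall_rod 0.55 [368.  175.5] [ 0.6254 -0.1697  0.005 ]
flanged_bush 0.69 [403.7 216.3] [ 0.5331 -0.2482  0.005 ]
flanged_bush 0.61 [365.3 211.7] [ 0.5424 -0.1629  0.005 ]
flanged_bush 0.41 [201.3 264.2] [0.41
[... 559 characters left out ...]
   0.005 ]
collar 0.8 [159.5 261.3] [ 0.335  -0.1873  0.005 ]
collar 0.75 [219.9 279. ] [ 0.468  -0.1506  0.005 ]
small_disc 0.8 [244.4 352.2] [ 0.6067 -0.2487  0.005 ]
square_block 0.89 [188.7 307.1] [ 0.4608 -0.2354  0.005 ]
tall_rod 0.69 [275.3 322.7] [ 0.6179 -0.1687  0.005 ]
tall_rod 0.62 [326.9 196.5] [0.5239 0.1773 0.005 ]
flanged_bush 0.96 [210.  331.2] [ 0.5285 -0.2516  0.005 ]
crate 0.92 [232.  317.4] [ 0.5416 -0.2037  0.    ]
loader 0.97 [326.3 200.7] [0.5276 0.1688 0.    ]
bottle_near 0.64 [321.2 268.7] [ 0.6218 -0.009   0.    ]
lay_spot 0.83 [326.4 184.1] [0.5206 0.1753 0.045 ]
tab 0.96 [291.5 150.3] [0.4157 0.1855 0.09  ]
puck_center 0.58 [247.5 296.5] [ 0.5453 -0.1586  0.018 ]
```

View pics/top0.png

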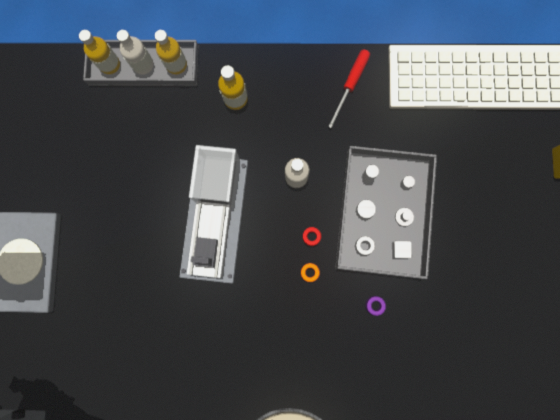

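View pics/scene0.png

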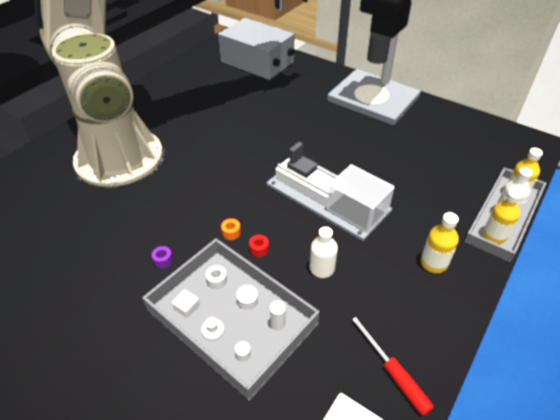

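The parts in the top picture:
- Solid disc at (366,209), which is the puck candidate.
- Collar at (366,245), rod at (372,172), bush at (404,216), block at (402,250) and small disc at (409,183).
- Red, orange and purple rings lie outside the crate.

The loader runs from (207,280) to (225,150), with the tab near the robot. The bottle is at (297,172). I'll look at the loader from above first, since it is on the way.

Request:
move_arm --commands '[{"delta_pos": [-0.02, -0.277, 0.369], "delta_rot": [-11.5, 0, 0]}, {"delta_pos": [-0.02, -0.277, 0.369], "delta_rot": [-11.5, 0, 0]}, {"delta_pos": [-0.02, -0.277, 0.369], "delta_rot": [-11.5, 0, 0]}, {"delta_pos": [-0.02, -0.277, 0.369], "delta_rot": [-11.5, 0, 0]}, {"delta_pos": [-0.02, -0.277, 0.369], "delta_rot": [-11.5, 0, 0]}, {"delta_pos": [-0.02, -0.277, 0.369], "delta_rot": [-11.5, 0, 0]}, {"delta_pos": [-0.02, -0.277, 0.369], "delta_rot": [-11.5, 0, 0]}, {"delta_pos": [-0.02, -0.277, 0.369], "delta_rot": [-11.5, 0, 0]}]'

```text
invalid input
```

Request:
move_arm --commands '[{"delta_pos": [0, 0, 0]}, {"delta_pos": [0, 0, 0]}]'

```text
invalid input
```

```bash
python3 - <<'E'
from h import *
s=robot.get_state(); print(s["time_s"],s["ee_pos"].round(3),R.from_rotvec(s["ee_rot"]).as_matrix().round(3).tolist())
print(np.round(robot.camera_info("wrist")["hand_eye"],3))
C=cam("wrist"); cv2.imwrite("pics/w1.png",robot.get_image("wrist"))
for l,z in dict(lay_spot=.045,well=.012,tab=.09,loader=0).items():
    for d in robot.place_of(l,"wrist")[:2]: print(l,round(d["score"],2),np.round(d["centre"],1),back(d["centre"],z,C).round(4))
E
```

```text
1.4 [0.17  0.549 0.231] [[0.0, 0.296, 0.955], [0.0, 0.955, -0.296], [-1.0, 0.0, 0.0]]
[[ 0.    -0.275  0.961 -0.142]
 [ 1.     0.001 -0.    -0.001]
 [-0.001  0.961  0.275 -0.069]
 [ 0.     0.     0.     1.   ]]
```

Request:
move_arm --commands '[{"delta_pos": [-0.02, -0.277, 0.369], "delta_rot": [-11.5, 0, 0], "fingers": 0.065}, {"delta_pos": [-0.02, -0.277, 0.369], "delta_rot": [-11.5, 0, 0], "fingers": 0.065}, {"delta_pos": [-0.02, -0.277, 0.369], "delta_rot": [-11.5, 0, 0], "fingers": 0.065}, {"delta_pos": [-0.02, -0.277, 0.369], "delta_rot": [-11.5, 0, 0], "fingers": 0.065}, {"delta_pos": [-0.02, -0.277, 0.369], "delta_rot": [-11.5, 0, 0], "fingers": 0.065}, {"delta_pos": [-0.02, -0.277, 0.369], "delta_rot": [-11.5, 0, 0], "fingers": 0.065}, {"delta_pos": [-0.02, -0.277, 0.369], "delta_rot": [-11.5, 0, 0], "fingers": 0.065}, {"delta_pos": [-0.02, -0.277, 0.369], "delta_rot": [-11.5, 0, 0], "fingers": 0.065}]' --newtons 40

```text
time_s: 2.45
ee_pos: [0.4042, 0.2255, 0.249]
ee_rot: [0.079, 1.568, -0.078]
ft_force: [1.2, 1.2, 0.4]
gripper_width: 0.0649
```

```bash
cat > look.py <<'E'
import sys
from h import *
s=robot.get_state(); print(round(float(s["time_s"]),2),s["ee_pos"].round(4),R.from_rotvec(s["ee_rot"]).as_matrix().round(3).tolist())
C=cam("wrist"); cv2.imwrite(f"pics/{sys.argv[1]}.png",robot.get_image("wrist"))
for a in sys.argv[2:]:
    l,z=a.split("="); z=float(z)
    for d in robot.place_of(l,"wrist")[:2]: print(l,round(d["score"],2),np.round(d["centre"],1),back(d["centre"],z,C).round(4))
E
python3 look.py w1 lay_spot=.045 well=.012 tab=.09 loader=0
```

```text
2.45 [0.4042 0.2255 0.249 ] [[0.001, 0.1, 0.995], [0.0, 0.995, -0.1], [-1.0, 0.001, 0.001]]
lay_spot 0.59 [250.  287.8] [0.5168 0.1772 0.045 ]
well 0.94 [253.3 336.5] [0.6053 0.1676 0.012 ]
tab 0.71 [244. 221.] [0.4233 0.1873 0.09  ]
loader 0.6 [254.  277.2] [0.526  0.1773 0.    ]
```

View pics/w1.png

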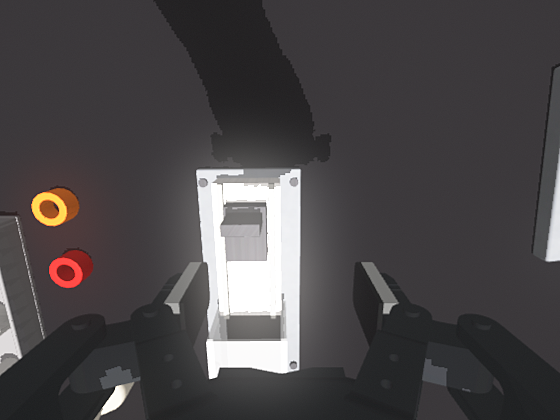

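The loader runs straight down the picture. Its rear corners are at (197,170) and (301,169), its bolts at (203,182), (294,182) and (293,365), the tab at (244,221) and the sill at about row 315. I'll fit the loader pose from these points.

```bash
python3 - <<'E'
from h import *
C=cam("wrist")
P={n:back(p,z,C) for n,p,z in [("rl",(197,170),.012),("rr",(301,169),.012),("b1",(203,182),.012),("b2",(294,182),.012),("b3",(293,365),.012),("sillL",(228,315),.045),("sillR",(283,315),.045),("tabL",(222,236),.107),("tabR",(261,236),.107)]}
for k,v in P.items(): print(k,v.round(4))
d=P["b3"]-P["b2"]; print("yaw",np.arctan2(d[1],d[0]),np.linalg.norm(d)); d=P["b2"]-P["b1"]; print(np.arctan2(-d[0],d[1]),np.linalg.norm(d))
m=(P["rl"]+P["rr"])/2
for y in(-.1,-.11): u=np.array([np.cos(y),np.sin(y),0]); print("lay from rear",m+u*.135,"origin",m+u*.14)
E
```

```text
rl [0.3792 0.1325 0.012 ]
rr [0.3899 0.25   0.012 ]
b1 [0.3935 0.137  0.012 ]
b2 [0.404  0.2408 0.012 ]
b3 [0.653 0.217 0.012]
sillL [0.5477 0.1487 0.045 ]
sillR [0.5542 0.213  0.045 ]
tabL [0.4288 0.17   0.107 ]
tabR [0.4323 0.2048 0.107 ]
yaw -0.0951118163664363 0.25020796305234483
-0.10049570417710978 0.10429460162158426
lay from rear [0.51886814 0.17776103 0.012     ] origin [0.52384316 0.17726186 0.012     ]
lay from rear [0.51872665 0.17641847 0.012     ] origin [0.52369643 0.17586958 0.012     ]
```

Request:
move_arm --commands '[{"delta_pos": [0.03, -0.385, 0.061], "delta_rot": [0, 0, 0], "fingers": 0.065}, {"delta_pos": [0.03, -0.385, 0.061], "delta_rot": [0, 0, 0], "fingers": 0.065}, {"delta_pos": [0.03, -0.385, 0.061], "delta_rot": [0, 0, 0], "fingers": 0.065}, {"delta_pos": [0.03, -0.385, 0.061], "delta_rot": [0, 0, 0], "fingers": 0.065}, {"delta_pos": [0.03, -0.385, 0.061], "delta_rot": [0, 0, 0], "fingers": 0.065}, {"delta_pos": [0.03, -0.385, 0.061], "delta_rot": [0, 0, 0], "fingers": 0.065}, {"delta_pos": [0.03, -0.385, 0.061], "delta_rot": [0, 0, 0], "fingers": 0.065}, {"delta_pos": [0.03, -0.385, 0.061], "delta_rot": [0, 0, 0], "fingers": 0.065}]'

```text
time_s: 3.5
ee_pos: [0.4252, -0.1625, 0.2182]
ee_rot: [0.078, 1.569, -0.077]
ft_force: [0.3, 1.3, -0.1]
gripper_width: 0.0652
```

```bash
python3 look.py w2 puck=.005 puck_center=.018 collar=.005 crate=0
```

```text
3.5 [ 0.4252 -0.1625  0.2182] [[0.0, 0.098, 0.995], [0.0, 0.995, -0.098], [-1.0, 0.0, -0.0]]
puck 0.69 [292.6 285.4] [ 0.5443 -0.1617  0.005 ]
puck_center 0.24 [218.4 280.7] [ 0.5234 -0.2444  0.018 ]
collar 0.84 [289.  225.6] [ 0.4703 -0.1592  0.005 ]
collar 0.65 [255.6 104.6] [ 0.3392 -0.1811  0.005 ]
crate 0.58 [255.8 282.4] [ 0.5388 -0.205   0.    ]
```

View pics/w2.png

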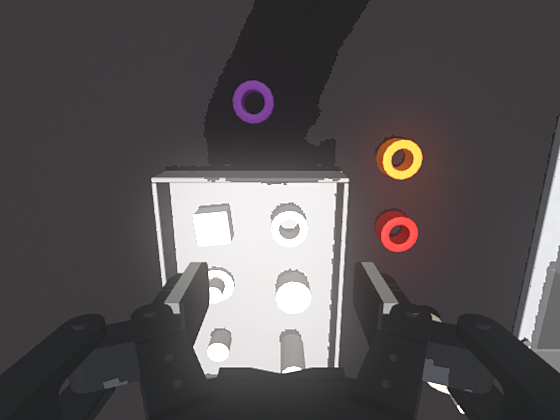

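In the wrist picture, the block is at (212,226), the collar at (289,227), the bush at (215,285), the small disc at (219,345) and the rod at (291,350). The solid 40 mm disc at (293,292) is the puck. I'll confirm it with one enlarged crop.

```bash
python3 - <<'E'
from h import *
im=cv2.imread("pics/w2.png"); c=im[190:380,170:350]
c=(255*(c/255.)**3).astype(np.uint8)
cv2.imwrite("pics/c2.png",cv2.resize(c,None,fx=3,fy=3,interpolation=cv2.INTER_CUBIC))
C=cam("wrist")
for p in [(292.6,285.4)]: print(back(p,.005,C))
a=[proj([.5443+.02*np.cos(t),-.1617+.02*np.sin(t),.031],C) for t in np.arange(0,6.28,.1)]
a=np.array(a); print("pred top",a.min(0),a.max(0),a.mean(0))
E
```

```text
[ 0.54358055 -0.15935411  0.005     ]
pred top [273.20918409 280.96894609] [309.51238748 313.41817816] [291.36224028 297.35057552]
```

View pics/c2.png

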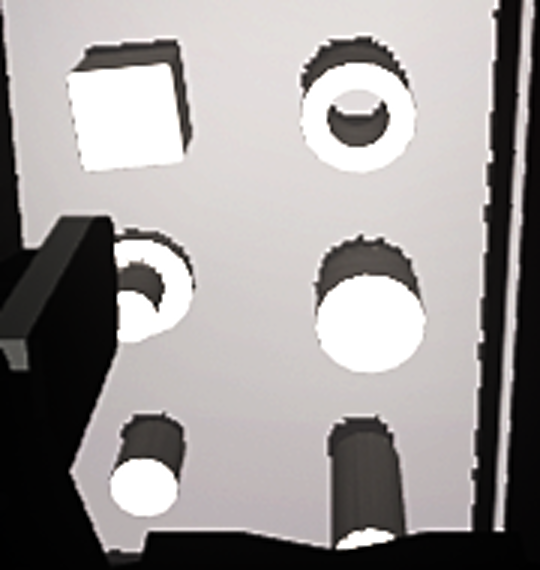

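The enlarged crop confirms it: a plain white full circle of 36 px, about 40 mm, centred at (293.5,298). It has no bore and no stem, so it is the puck. Row neighbours leave more room than the wall, so I'll grip along the crate's x, which needs a 90° turn.

```bash
cat > go.py <<'E'
import sys
from h import *
# tool-frame shift to world point, and turn about tool x so tool y points at given world angle (deg)
s=robot.get_state(); M=R.from_rotvec(s["ee_rot"]).as_matrix(); p=np.array([float(a) for a in sys.argv[1:4]])
print(s["time_s"].round(2),s["ee_pos"].round(4),"j",s["joint_pos"].round(2),"dpos",(M.T@(p-s["ee_pos"])).round(4))
ya=np.degrees(np.arctan2(M[1,1],M[0,1])); print("y angle",ya.round(2))
if len(sys.argv)>4: print("rot about tool x",-((float(sys.argv[4])-ya+180)%360-180))
print("tool x tilt",M[:,0].round(4),"ft",s["ft_force"].round(1),"w",s["gripper_width"].round(4))
E
python3 - <<'E'
from h import *
C=cam("top"); print("top",back((366,209),.031,C))
C=cam("wrist"); print(back((293.5,298),.031,C))
E
python3 go.py .545 -.161 .12 -5.5
```

```text
top [ 0.54455054 -0.16002527  0.031     ]
[ 0.54523556 -0.15941456  0.031     ]Traceback (most recent call last):
  File "go.py", line 5, in <module>
    print(s["time_s"].round(2),s["ee_pos"].round(4),"j",s["joint_pos"].round(2),"dpos",(M.T@(p-s["ee_pos"])).round(4))
          ^^^^^^^^^^^^^^^^^
AttributeError: 'float' object has no attribute 'round'
```

```bash
sed -i 's/s\["time_s"\].round(2)/round(float(s["time_s"]),2)/; s/s\["gripper_width"\].round(4)/round(float(s["gripper_width"]),4)/' go.py; python3 go.py .545 -.160 .12 -5.5
```

```text
3.75 [ 0.4249 -0.1603  0.2181] j [-0.54  0.09 -0.27  1.22  0.   -0.44] dpos [0.098  0.0121 0.1197]
y angle 84.32
rot about tool x 89.81630116682011
tool x tilt [-0.0012  0.0015 -1.    ] ft [0.4 0.1 0.7] w 0.0647
```

Request:
move_arm --commands '[{"delta_pos": [0, 0.012, 0.12], "delta_rot": [8.5, 0, 0], "fingers": 0.065}, {"delta_pos": [0, 0.012, 0.12], "delta_rot": [17, 0, 0], "fingers": 0.065}, {"delta_pos": [0.05, 0.012, 0.12], "delta_rot": [25.5, 0, 0], "fingers": 0.065}, {"delta_pos": [0.05, 0.012, 0.12], "delta_rot": [34, 0, 0], "fingers": 0.065}, {"delta_pos": [0.09, 0.012, 0.12], "delta_rot": [42.5, 0, 0], "fingers": 0.065}, {"delta_pos": [0.09, 0.012, 0.12], "delta_rot": [51, 0, 0], "fingers": 0.065}, {"delta_pos": [0.098, 0.012, 0.12], "delta_rot": [59.5, 0, 0], "fingers": 0.065}, {"delta_pos": [0.098, 0.012, 0.12], "delta_rot": [68, 0, 0], "fingers": 0.065}]'

```text
time_s: 4.55
ee_pos: [0.5448, -0.1565, 0.1189]
ee_rot: [0.999, 1.335, -0.999]
ft_force: [0.1, -0.3, 0.5]
gripper_width: 0.0649
```

```bash
python3 go.py .545 -.160 .11 -5.5
```

```text
4.55 [ 0.5448 -0.1565  0.1189] j [-0.42  0.36 -0.17  1.04  0.    0.87] dpos [ 0.0089 -0.0007  0.0034]
y angle 16.22
rot about tool x 21.718875420554298
tool x tilt [-0.0035  0.0029 -1.    ] ft [ 0.1 -0.3  0.5] w 0.0649
```

Request:
move_arm --commands '[{"delta_pos": [0.009, -0.001, 0.003], "delta_rot": [8.5, 0, 0], "fingers": 0.06}, {"delta_pos": [0.009, -0.001, 0.003], "delta_rot": [17, 0, 0], "fingers": 0.06}, {"delta_pos": [0.009, -0.001, 0.003], "delta_rot": [21.7, 0, 0], "fingers": 0.06}, {"delta_pos": [0.009, -0.001, 0.003], "delta_rot": [21.7, 0, 0], "fingers": 0.06}, {"delta_pos": [0.009, -0.001, 0.003], "delta_rot": [21.7, 0, 0], "fingers": 0.06}]'

```text
time_s: 5.05
ee_pos: [0.5449, -0.1576, 0.1102]
ee_rot: [1.276, 1.17, -1.277]
ft_force: [-0.1, 0.5, -0.5]
gripper_width: 0.0601
```

```bash
python3 look.py w3 puck=.005 puck_center=.018; python3 go.py .545 -.160 .015 -5.5
```

```text
5.05 [ 0.5449 -0.1576  0.1102] [[-0.003, 0.996, -0.09], [0.003, -0.09, -0.996], [-1.0, -0.004, -0.003]]
puck 0.91 [285.5 216.9] [ 0.548  -0.1618  0.005 ]
puck_center 0.91 [280.4 223.1] [ 0.5441 -0.1624  0.018 ]
5.2 [ 0.5448 -0.1588  0.1101] j [-0.43  0.37 -0.18  1.03  0.    1.24] dpos [0.0951 0.0006 0.0014]
y angle -5.34
rot about tool x 0.15531292186943801
tool x tilt [-0.0033  0.0028 -1.    ] ft [-0.2  0.3  0.3] w 0.0597
```

View pics/w3.png

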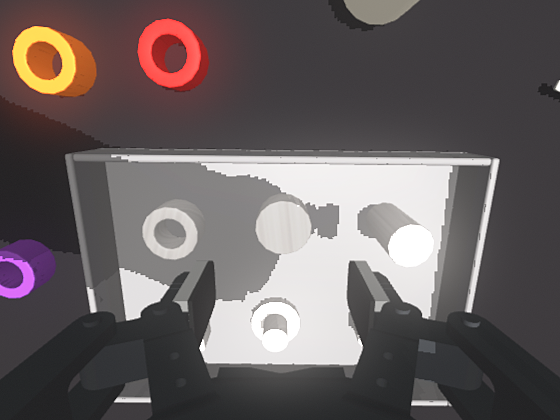

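Puck top is at (283,227). Collar at (172,230) and rod at (410,245) are well clear of the fingers.

```bash
python3 - <<'E'
from h import *
K,T=cam("wrist"); T=T.copy(); T[1,3]+=.0012; print(back((283,227),.031,(K,T)))
E
python3 go.py .545 -.161 .015 -5.5
```

```text
[ 0.54597153 -0.16132278  0.031     ]
5.2 [ 0.5448 -0.1588  0.1101] j [-0.43  0.37 -0.18  1.03  0.    1.24] dpos [0.0951 0.0007 0.0024]
y angle -5.34
rot about tool x 0.15531292186943801
tool x tilt [-0.0033  0.0028 -1.    ] ft [-0.2  0.3  0.3] w 0.0597
```

Request:
move_arm --commands '[{"delta_pos": [0.03, 0.001, 0.0024], "delta_rot": [0, 0, 0], "fingers": 0.06}, {"delta_pos": [0.06, 0.001, 0.0024], "delta_rot": [0, 0, 0], "fingers": 0.06}, {"delta_pos": [0.08, 0.001, 0.0024], "delta_rot": [0, 0, 0], "fingers": 0.06}, {"delta_pos": [0.09, 0.001, 0.0024], "delta_rot": [0, 0, 0], "fingers": 0.06}, {"delta_pos": [0.094, 0.001, 0.0024], "delta_rot": [0, 0, 0], "fingers": 0.06}, {"delta_pos": [0.094, 0.001, 0.0024], "delta_rot": [0, 0, 0], "fingers": 0.06}]'

```text
time_s: 5.8
ee_pos: [0.5454, -0.1611, 0.0163]
ee_rot: [1.278, 1.168, -1.279]
ft_force: [0.2, -0.1, 0.1]
gripper_width: 0.0599
```

```bash
python3 go.py .545 -.161 .015 -5.5
```

```text
5.8 [ 0.5454 -0.1611  0.0163] j [-0.43  0.46 -0.3   0.82  0.    1.23] dpos [ 0.0013 -0.0004 -0.0001]
y angle -5.33
rot about tool x 0.16639310250906192
tool x tilt [-0.0033  0.0028 -1.    ] ft [ 0.2 -0.1  0.1] w 0.0599
```

Request:
move_arm --commands '[{"delta_pos": [0.002, 0, 0], "delta_rot": [0, 0, 0], "fingers": 0.036}, {"delta_pos": [0.002, 0, 0], "delta_rot": [0, 0, 0], "fingers": 0.036}, {"delta_pos": [0.002, 0, 0], "delta_rot": [0, 0, 0], "fingers": 0.036}, {"delta_pos": [0.002, 0, 0], "delta_rot": [0, 0, 0], "fingers": 0.036}, {"delta_pos": [0.002, 0, 0], "delta_rot": [0, 0, 0], "fingers": 0.03}, {"delta_pos": [0.002, 0, 0], "delta_rot": [0, 0, 0], "fingers": 0.03}, {"delta_pos": [0.002, 0, 0], "delta_rot": [0, 0, 0], "fingers": 0.03}]' --newtons 40

```text
time_s: 6.5
ee_pos: [0.5465, -0.1616, 0.0155]
ee_rot: [1.278, 1.166, -1.277]
ft_force: [1.4, -0.3, 6.2]
gripper_width: 0.0382
```

Request:
move_arm --commands '[{"delta_pos": [-0.01, 0, 0], "delta_rot": [0, 0, 0], "fingers": 0.03}, {"delta_pos": [-0.03, 0, 0], "delta_rot": [0, 0, 0], "fingers": 0.03}, {"delta_pos": [-0.06, 0, 0], "delta_rot": [0, 0, 0], "fingers": 0.03}, {"delta_pos": [-0.1, 0, 0], "delta_rot": [0, 0, 0], "fingers": 0.03}, {"delta_pos": [-0.14, 0, 0], "delta_rot": [0, 0, 0], "fingers": 0.03}, {"delta_pos": [-0.16, 0, 0], "delta_rot": [0, 0, 0], "fingers": 0.03}, {"delta_pos": [-0.16, 0, 0], "delta_rot": [0, 0, 0], "fingers": 0.03}]'

```text
time_s: 7.2
ee_pos: [0.5484, -0.1626, 0.1796]
ee_rot: [1.279, 1.159, -1.274]
ft_force: [0.3, -0.8, -0.8]
gripper_width: 0.0382
```

```bash
python3 go.py .509 .178 .15 84.4; python3 - <<'E'
from h import *
im=robot.get_image("wrist"); cv2.imwrite("pics/w4.png",im)
E
```

```text
7.2 [ 0.5484 -0.1626  0.1796] j [-0.43  0.32 -0.07  1.17  0.    1.23] dpos [ 0.0291 -0.071  -0.3355]
y angle -5.32
rot about tool x -89.722782201992
tool x tilt [ 0.0051 -0.001  -1.    ] ft [ 0.3 -0.8 -0.8] w 0.0382
```

View pics/w4.png

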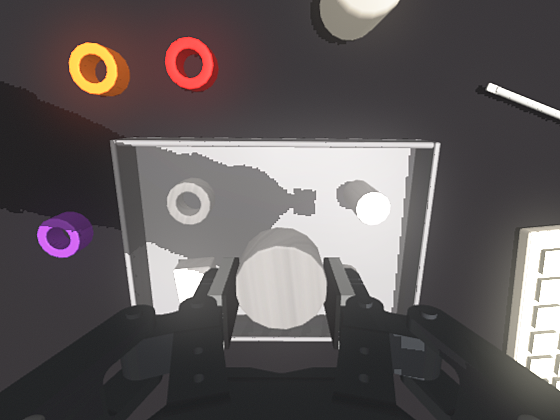

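Puck is held flat and centred in the jaws at (281,278). Now carrying it high over to the loader while turning back.

Request:
move_arm --commands '[{"delta_pos": [0, -0.008, -0.04], "delta_rot": [-8.5, 0, 0], "fingers": 0.03}, {"delta_pos": [0, -0.016, -0.08], "delta_rot": [-17, 0, 0], "fingers": 0.03}, {"delta_pos": [0, -0.024, -0.12], "delta_rot": [-25.5, 0, 0], "fingers": 0.03}, {"delta_pos": [0, -0.032, -0.16], "delta_rot": [-34, 0, 0], "fingers": 0.03}, {"delta_pos": [0, -0.04, -0.2], "delta_rot": [-42.5, 0, 0], "fingers": 0.03}, {"delta_pos": [0, -0.048, -0.24], "delta_rot": [-51, 0, 0], "fingers": 0.03}, {"delta_pos": [0, -0.056, -0.28], "delta_rot": [-59.5, 0, 0], "fingers": 0.03}, {"delta_pos": [0, -0.067, -0.32], "delta_rot": [-68, 0, 0], "fingers": 0.03}]'

```text
time_s: 8.05
ee_pos: [0.5087, 0.164, 0.1752]
ee_rot: [0.369, 1.54, -0.37]
ft_force: [0.2, 0.2, -1.3]
gripper_width: 0.0387
```

```bash
python3 go.py .513 .1775 .14 84.4
```

```text
8.05 [0.5087 0.164  0.1752] j [ 0.16  0.26 -0.17  1.15  0.    0.63] dpos [ 0.0352  0.014  -0.0023]
y angle 63.01
rot about tool x -21.387685488195984
tool x tilt [-1.5e-03 -1.0e-04 -1.0e+00] ft [ 0.2  0.2 -1.3] w 0.0387
```

Request:
move_arm --commands '[{"delta_pos": [0.01, 0.014, -0.002], "delta_rot": [-8.5, 0, 0], "fingers": 0.03}, {"delta_pos": [0.03, 0.014, -0.002], "delta_rot": [-17, 0, 0], "fingers": 0.03}, {"delta_pos": [0.05, 0.014, -0.002], "delta_rot": [-21.4, 0, 0], "fingers": 0.03}, {"delta_pos": [0.07, 0.014, -0.002], "delta_rot": [-21.4, 0, 0], "fingers": 0.03}, {"delta_pos": [0.085, 0.014, -0.002], "delta_rot": [-21.4, 0, 0], "fingers": 0.03}, {"delta_pos": [0.085, 0.014, -0.002], "delta_rot": [-21.4, 0, 0], "fingers": 0.03}, {"delta_pos": [0.085, 0.014, -0.002], "delta_rot": [-21.4, 0, 0], "fingers": 0.03}]'

```text
time_s: 8.75
ee_pos: [0.5119, 0.1771, 0.089]
ee_rot: [0.076, 1.574, -0.077]
ft_force: [-0.6, -0.1, -0.7]
gripper_width: 0.0383
```

```bash
python3 look.py w5 tab=.09; python3 go.py .513 .1775 .056 84.4; python3 - <<'E'
from h import *
im=cv2.imread("pics/w5.png"); im=(255*(im/255.)**2).astype(np.uint8)
cv2.imwrite("pics/w5b.png",im)
E
```

```text
8.75 [0.5119 0.1771 0.089 ] [[-0.005, 0.097, 0.995], [-0.001, 0.995, -0.097], [-1.0, -0.001, -0.005]]
tab 0.59 [282.5  62.2] [0.4215 0.1852 0.09  ]
8.85 [0.5134 0.1774 0.0905] j [ 0.18  0.34 -0.28  0.96  0.    0.28] dpos [ 0.0345  0.0001 -0.0004]
y angle 84.41
rot about tool x 0.006335881991731185
tool x tilt [-1.2e-03 -1.0e-04 -1.0e+00] ft [-0.4  0.3 -1.1] w 0.0384
```

View pics/w5b.png

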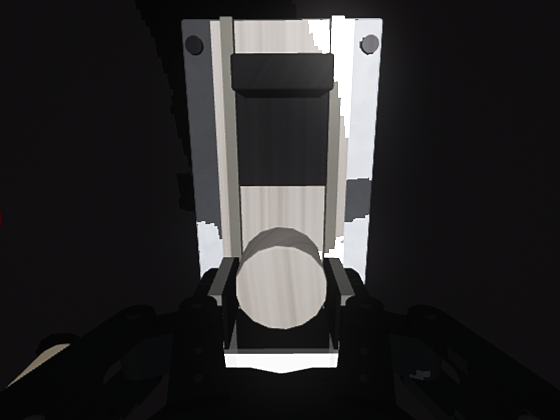

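Rails' inner edges are at about columns 236 and 329 on row 185, mid 282, and the puck is centred at 281. It is aligned between the rails and ahead of the pusher face at row 185. Lowering it now.

Request:
move_arm --commands '[{"delta_pos": [0.012, 0, 0], "delta_rot": [0, 0, 0], "fingers": 0.03}, {"delta_pos": [0.022, 0, 0], "delta_rot": [0, 0, 0], "fingers": 0.03}, {"delta_pos": [0.029, 0, 0], "delta_rot": [0, 0, 0], "fingers": 0.03}, {"delta_pos": [0.032, 0, 0], "delta_rot": [0, 0, 0], "fingers": 0.03}, {"delta_pos": [0.033, 0, 0], "delta_rot": [0, 0, 0], "fingers": 0.03}, {"delta_pos": [0.034, 0, 0], "delta_rot": [0, 0, 0], "fingers": 0.03}, {"delta_pos": [0.034, 0, 0], "delta_rot": [0, 0, 0], "fingers": 0.03}]'

```text
time_s: 9.55
ee_pos: [0.5135, 0.1774, 0.0566]
ee_rot: [0.077, 1.57, -0.077]
ft_force: [-0.6, 0.2, -0.8]
gripper_width: 0.0385
```

```bash
python3 go.py .513 .1775 .0555 84.4
```

```text
9.55 [0.5135 0.1774 0.0566] j [ 0.18  0.37 -0.32  0.88  0.    0.28] dpos [ 0.0011  0.0001 -0.0005]
y angle 84.4
rot about tool x 0.0047296475382268
tool x tilt [-9.e-04 -0.e+00 -1.e+00] ft [-0.6  0.2 -0.8] w 0.0385
```

Request:
move_arm --commands '[{"delta_pos": [0.0007, 0, 0], "delta_rot": [0, 0, 0], "fingers": 0.03}, {"delta_pos": [0.0014, 0, 0], "delta_rot": [0, 0, 0], "fingers": 0.03}, {"delta_pos": [0.0014, 0, 0], "delta_rot": [0, 0, 0], "fingers": 0.03}]'

```text
time_s: 9.85
ee_pos: [0.5138, 0.1775, 0.0555]
ee_rot: [0.077, 1.57, -0.077]
ft_force: [0.3, 0.9, 0.7]
gripper_width: 0.0383
```

Request:
move_arm --commands '[{"delta_pos": [0.0007, 0, 0], "delta_rot": [0, 0, 0], "fingers": 0.03}, {"delta_pos": [0.0014, 0, 0], "delta_rot": [0, 0, 0], "fingers": 0.03}, {"delta_pos": [0.0014, 0, 0], "delta_rot": [0, 0, 0], "fingers": 0.03}]'

```text
time_s: 10.15
ee_pos: [0.5139, 0.1775, 0.0554]
ee_rot: [0.077, 1.569, -0.076]
ft_force: [-3.7, -0.5, 10.2]
gripper_width: 0.0385
```

Contact with the bed at 10 N. Releasing gently, then lifting straight up.

Request:
move_arm --commands '[{"delta_pos": [-0.0005, 0, 0], "delta_rot": [0, 0, 0], "fingers": 0.045}, {"delta_pos": [-0.0005, 0, 0], "delta_rot": [0, 0, 0], "fingers": 0.06}, {"delta_pos": [-0.0005, 0, 0], "delta_rot": [0, 0, 0], "fingers": 0.06}, {"delta_pos": [-0.0005, 0, 0], "delta_rot": [0, 0, 0], "fingers": 0.06}, {"delta_pos": [-0.02, 0, 0], "delta_rot": [0, 0, 0], "fingers": 0.06}, {"delta_pos": [-0.06, 0, 0], "delta_rot": [0, 0, 0], "fingers": 0.06}, {"delta_pos": [-0.1, 0, 0], "delta_rot": [0, 0, 0], "fingers": 0.06}, {"delta_pos": [-0.12, 0, 0], "delta_rot": [0, 0, 0], "fingers": 0.06}]'

```text
time_s: 10.95
ee_pos: [0.5153, 0.1778, 0.1788]
ee_rot: [0.077, 1.565, -0.076]
ft_force: [0.8, 0.8, 0.9]
gripper_width: 0.06
```

```bash
python3 go.py .38 .1925 .15 84.4
```

```text
10.95 [0.5153 0.1778 0.1788] j [ 0.18  0.27 -0.14  1.15 -0.    0.28] dpos [ 0.0282  0.0015 -0.1362]
y angle 84.41
rot about tool x 0.013319638663972455
tool x tilt [ 4.8e-03  9.0e-04 -1.0e+00] ft [0.8 0.8 0.9] w 0.06
```

Request:
move_arm --commands '[{"delta_pos": [0, 0.0015, -0.04], "delta_rot": [0, 0, 0], "fingers": 0.0}, {"delta_pos": [0, 0.0015, -0.09], "delta_rot": [0, 0, 0], "fingers": 0.0}, {"delta_pos": [0.01, 0.0015, -0.136], "delta_rot": [0, 0, 0], "fingers": 0.0}, {"delta_pos": [0.028, 0.0015, -0.136], "delta_rot": [0, 0, 0], "fingers": 0.0}, {"delta_pos": [0.028, 0.0015, -0.136], "delta_rot": [0, 0, 0], "fingers": 0.0}, {"delta_pos": [0.028, 0.0015, -0.136], "delta_rot": [0, 0, 0], "fingers": 0.0}, {"delta_pos": [0.028, 0.0015, -0.136], "delta_rot": [0, 0, 0], "fingers": 0.0}]'

```text
time_s: 11.65
ee_pos: [0.3816, 0.1927, 0.1509]
ee_rot: [0.078, 1.563, -0.076]
ft_force: [0.2, 0.1, 0.6]
gripper_width: -0.0001
```

```bash
python3 look.py w6 tab=.09 puck=.045 lay_spot=.045; python3 go.py .385 .1905 .078 84.4;  python3 - <<'E'
from h import *
im=cv2.imread("pics/w6.png"); im=(255*(im/255.)**2).astype(np.uint8)
cv2.imwrite("pics/w6b.png",im)
E
```

```text
11.65 [0.3816 0.1927 0.1509] [[0.006, 0.098, 0.995], [0.001, 0.995, -0.098], [-1.0, 0.002, 0.006]]
puck 0.53 [277.8 355.8] [0.512 0.176 0.045]
11.85 [0.3811 0.1925 0.1505] j [ 0.28  0.07 -0.46  1.03 -0.    0.38] dpos [ 0.0725 -0.0017  0.0037]
y angle 84.38
rot about tool x -0.020939598186885178
tool x tilt [ 0.0054  0.001  -1.    ] ft [ 0.1 -0.4  0.5] w -0.0
```

View pics/w6b.png

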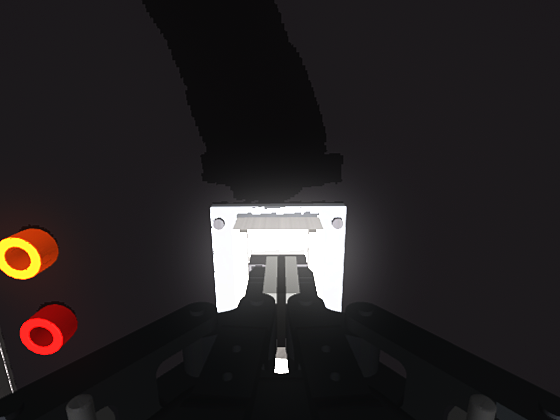

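The fingers hide the puck here, but the tab shows at (280,270) on the jaws' centre line. I'll check the lay from the fixed cameras.

```bash
python3 - <<'E'
from h import *
ims=[]
for n,(r,c) in dict(scene=(120,250),top=(140,150)).items():
    im=robot.get_image(n); C=cam(n)
    for l,z in dict(puck=.045,puck_center=.058,tab=.09,bottle_near=0).items():
        for d in robot.place_of(l,n)[:2]: print(n,l,round(d["score"],2),np.round(d["centre"],1),back(d["centre"],z,C).round(4))
    ims.append(cv2.resize((255*(im[r:r+150,c:c+150]/255.)**1.5).astype(np.uint8),(400,400),interpolation=cv2.INTER_CUBIC))
cv2.imwrite("pics/chk.png",np.hstack(ims))
E
```

```text
scene puck 0.77 [323.4 184.2] [0.5151 0.1711 0.045 ]
scene puck_center 0.19 [320.6 269. ] [ 0.6411 -0.0494  0.058 ]
scene tab 0.78 [295.7 151.1] [0.4255 0.1887 0.09  ]
scene bottle_near 0.9 [320.3 267.4] [ 0.6185 -0.0072  0.    ]
top puck 0.74 [210.1 222.9] [0.5077 0.1786 0.045 ]
top puck_center 0.89 [211.2 215.6] [0.5219 0.1743 0.058 ]
top tab 0.96 [201.2 261.9] [0.4222 0.1853 0.09  ]
top bottle_near 0.86 [295.3 178. ] [ 0.619 -0.005  0.   ]
```

View pics/chk.png

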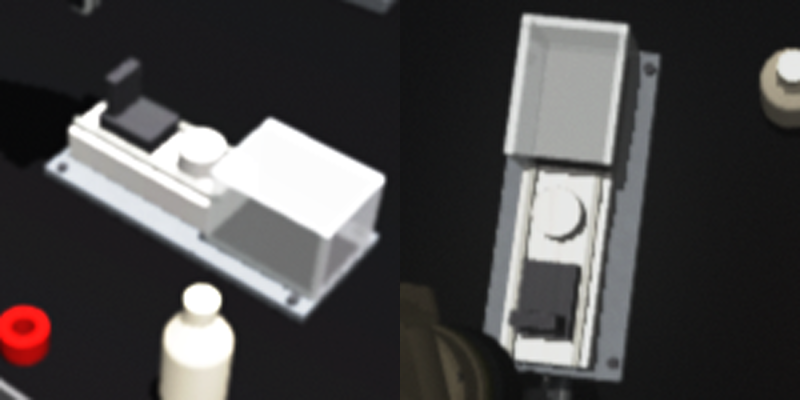

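The puck lies flat in the channel between the rails, ahead of the pusher (left crop (205,150), right crop (557,213)). The bottle is upright. Lowering behind the tab with the jaws shut.

Request:
move_arm --commands '[{"delta_pos": [0.03, -0.0017, 0.001], "delta_rot": [0, 0.3, 0], "fingers": 0}, {"delta_pos": [0.055, -0.0017, 0.001], "delta_rot": [0, 0.3, 0], "fingers": 0}, {"delta_pos": [0.07, -0.0017, 0.001], "delta_rot": [0, 0.3, 0], "fingers": 0}, {"delta_pos": [0.0715, -0.0017, 0.001], "delta_rot": [0, 0.3, 0], "fingers": 0}, {"delta_pos": [0.0715, -0.0017, 0.001], "delta_rot": [0, 0.3, 0], "fingers": 0}]'

```text
time_s: 12.85
ee_pos: [0.3811, 0.1908, 0.0787]
ee_rot: [0.077, 1.571, -0.076]
ft_force: [0.1, 0.3, -0.2]
gripper_width: -0.0001
```

Request:
move_arm --commands '[{"delta_pos": [0, 0, 0.003], "delta_rot": [0, 0, 0], "fingers": 0}, {"delta_pos": [0, 0, 0.006], "delta_rot": [0, 0, 0], "fingers": 0}, {"delta_pos": [0, 0, 0.009], "delta_rot": [0, 0, 0], "fingers": 0}, {"delta_pos": [0, 0, 0.012], "delta_rot": [0, 0, 0], "fingers": 0}, {"delta_pos": [0, 0, 0.015], "delta_rot": [0, 0, 0], "fingers": 0}]'

```text
time_s: 13.35
ee_pos: [0.3966, 0.1893, 0.079]
ee_rot: [0.078, 1.57, -0.076]
ft_force: [-0.5, -0.3, -0.6]
gripper_width: -0.0003
```

```bash
python3 go.py .403 .1888 .079 84.4
```

```text
13.35 [0.3966 0.1893 0.079 ] j [ 0.26  0.17 -0.55  0.86  0.    0.36] dpos [-0.0001  0.0001  0.0065]
y angle 84.41
rot about tool x 0.014617471661722448
tool x tilt [-6.0e-04  1.3e-03 -1.0e+00] ft [-0.5 -0.3 -0.6] w -0.0003
```

Request:
move_arm --commands '[{"delta_pos": [0, 0, 0.002], "delta_rot": [0, 0, 0], "fingers": 0}, {"delta_pos": [0, 0, 0.004], "delta_rot": [0, 0, 0], "fingers": 0}, {"delta_pos": [0, 0, 0.006], "delta_rot": [0, 0, 0], "fingers": 0}, {"delta_pos": [0, 0, 0.008], "delta_rot": [0, 0, 0], "fingers": 0}, {"delta_pos": [0, 0, 0.01], "delta_rot": [0, 0, 0], "fingers": 0}]'

```text
time_s: 13.85
ee_pos: [0.4066, 0.1883, 0.0789]
ee_rot: [0.078, 1.57, -0.076]
ft_force: [-0.5, 0.1, 0.4]
gripper_width: -0.0003
```

Request:
move_arm --commands '[{"delta_pos": [0, 0, 0.002], "delta_rot": [0, 0, 0], "fingers": 0}, {"delta_pos": [0, 0, 0.004], "delta_rot": [0, 0, 0], "fingers": 0}, {"delta_pos": [0, 0, 0.006], "delta_rot": [0, 0, 0], "fingers": 0}, {"delta_pos": [0, 0, 0.008], "delta_rot": [0, 0, 0], "fingers": 0}]'

```text
time_s: 14.25
ee_pos: [0.4128, 0.1877, 0.0786]
ee_rot: [0.077, 1.574, -0.075]
ft_force: [-5.5, 0.7, 4.2]
gripper_width: -0.0
```

Contact. Pushing at about 40 mm/s, slower near the stop.

Request:
move_arm --commands '[{"delta_pos": [0, 0, 0.005], "delta_rot": [0, 0, 0], "fingers": 0}, {"delta_pos": [0, 0, 0.009], "delta_rot": [0, 0, 0], "fingers": 0}, {"delta_pos": [0, 0, 0.013], "delta_rot": [0, 0, 0], "fingers": 0}, {"delta_pos": [0, 0, 0.017], "delta_rot": [0, 0, 0], "fingers": 0}, {"delta_pos": [0, 0, 0.021], "delta_rot": [0, 0, 0], "fingers": 0}, {"delta_pos": [0, 0, 0.025], "delta_rot": [0, 0, 0], "fingers": 0}, {"delta_pos": [0, 0, 0.029], "delta_rot": [0, 0, 0], "fingers": 0}, {"delta_pos": [0, 0, 0.033], "delta_rot": [0, 0, 0], "fingers": 0}]'

```text
time_s: 15.05
ee_pos: [0.4425, 0.1848, 0.0782]
ee_rot: [0.077, 1.58, -0.074]
ft_force: [-9.6, 2.8, 8.5]
gripper_width: 0.0001
```

```bash
python3 go.py .47 .1822 .0788 84.4; python3 - <<'E'
from h import *
n="scene"; robot.get_image(n); C=cam(n)
for l,z in dict(puck=.045,tab=.09).items():
    for d in robot.place_of(l,n)[:1]: print(l,d["score"],back(d["centre"],z,C).round(3))
E
```

```text
15.05 [0.4425 0.1848 0.0782] j [ 0.23  0.24 -0.45  0.89  0.    0.32] dpos [-0.0009  0.      0.0277]
y angle 84.51
rot about tool x 0.10753570043095806
tool x tilt [-0.0101  0.0026 -0.9999] ft [-9.6  2.8  8.5] w 0.0001
puck 0.6 [0.53  0.167 0.045]
tab 0.61 [0.458 0.174 0.09 ]
```

Request:
move_arm --commands '[{"delta_pos": [-0.0008, 0, 0.005], "delta_rot": [0, -0.5, 0], "fingers": 0}, {"delta_pos": [-0.0008, 0, 0.009], "delta_rot": [0, -0.5, 0], "fingers": 0}, {"delta_pos": [-0.0008, 0, 0.013], "delta_rot": [0, -0.5, 0], "fingers": 0}, {"delta_pos": [-0.0008, 0, 0.017], "delta_rot": [0, -0.5, 0], "fingers": 0}, {"delta_pos": [-0.0008, 0, 0.021], "delta_rot": [0, -0.5, 0], "fingers": 0}, {"delta_pos": [-0.0008, 0, 0.025], "delta_rot": [0, -0.5, 0], "fingers": 0}, {"delta_pos": [-0.0008, 0, 0.028], "delta_rot": [0, -0.5, 0], "fingers": 0}, {"delta_pos": [-0.0008, 0, 0.03], "delta_rot": [0, -0.5, 0], "fingers": 0}]'

```text
time_s: 16.0
ee_pos: [0.4686, 0.1824, 0.0781]
ee_rot: [0.076, 1.578, -0.073]
ft_force: [-11.9, 2.5, 9.0]
gripper_width: -0.0001
```

Request:
move_arm --commands '[{"delta_pos": [0, 0, 0.004], "delta_rot": [0, -0.4, 0], "fingers": 0}, {"delta_pos": [0, 0, 0.0055], "delta_rot": [0, -0.4, 0], "fingers": 0}, {"delta_pos": [0, 0, 0.007], "delta_rot": [0, -0.4, 0], "fingers": 0}, {"delta_pos": [0, 0, 0.0085], "delta_rot": [0, -0.4, 0], "fingers": 0}, {"delta_pos": [0, 0, 0.01], "delta_rot": [0, -0.4, 0], "fingers": 0}, {"delta_pos": [0, 0, 0.0115], "delta_rot": [0, -0.4, 0], "fingers": 0}]'

```text
time_s: 16.6
ee_pos: [0.4756, 0.1816, 0.0774]
ee_rot: [0.075, 1.579, -0.072]
ft_force: [-11.5, 2.2, 8.5]
gripper_width: -0.0001
```

Request:
move_arm --commands '[{"delta_pos": [0, 0, 0.0045], "delta_rot": [0, -0.4, 0], "fingers": 0}, {"delta_pos": [0, 0, 0.0055], "delta_rot": [0, -0.4, 0], "fingers": 0}, {"delta_pos": [0, 0, 0.0065], "delta_rot": [0, -0.4, 0], "fingers": 0}, {"delta_pos": [0, 0, 0.0075], "delta_rot": [0, -0.4, 0], "fingers": 0}]'

```text
time_s: 17.0
ee_pos: [0.4785, 0.1813, 0.0768]
ee_rot: [0.074, 1.58, -0.071]
ft_force: [-11.6, 2.0, 8.4]
gripper_width: -0.0002
```

Request:
move_arm --commands '[{"delta_pos": [0, 0, 0.005], "delta_rot": [0, -0.4, 0], "fingers": 0}, {"delta_pos": [0, 0, 0.006], "delta_rot": [0, -0.4, 0], "fingers": 0}, {"delta_pos": [0, 0, 0.007], "delta_rot": [0, -0.4, 0], "fingers": 0}, {"delta_pos": [0, 0, 0.008], "delta_rot": [0, -0.4, 0], "fingers": 0}]'

```text
time_s: 17.4
ee_pos: [0.4794, 0.181, 0.0761]
ee_rot: [0.073, 1.586, -0.07]
ft_force: [-21.6, 3.5, 17.3]
gripper_width: -0.0
```

```bash
python3 - <<'E'
from h import *
s=robot.get_state();print(s["ft_force"].round(1),s["ee_pos"].round(4))
for n in("scene","top"):
    im=robot.get_image(n); cv2.imwrite(f"pics/p_{n}.png",im); C=cam(n)
    for l,z in dict(puck=.012,tab=.09).items():
        for d in robot.place_of(l,n)[:1]: print(n,l,d["score"],d["centre"],back(d["centre"],z,C).round(3))
E
```

```text
[-21.6   3.5  17.3] [0.4794 0.181  0.0761]
scene tab 0.94 [316.4, 166.1] [0.494 0.171 0.09 ]
top puck 0.61 [212.0, 204.9] [0.552 0.182 0.012]
top tab 0.74 [206.8, 227.6] [0.493 0.177 0.09 ]
```

Force rose from 12 to 22 N with the motion stalled, and the tab moved about 71 mm in the top view, so the slide is at its stop. Checking that the puck dropped.

```bash
python3 - <<'E'
from h import *
f=lambda n,r,c:cv2.resize((255*(cv2.imread(f"pics/p_{n}.png")[r:r+130,c:c+130]/255.)**1.5).astype(np.uint8),(400,400),interpolation=cv2.INTER_CUBIC)
cv2.imwrite("pics/chk2.png",np.hstack([f("scene",125,275),f("top",135,150)]))
E
```

```text
(no output)
```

View pics/chk2.png

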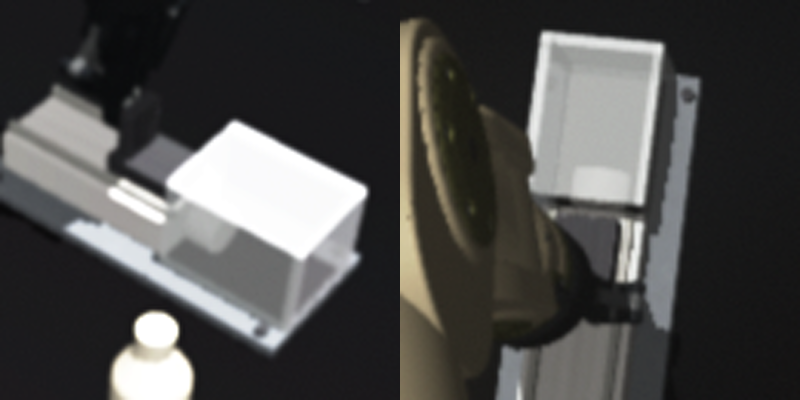

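The puck is inside the guard just past the sill ((215,235) left, (600,180) right), the slide is at the stop and the bottle is standing. Backing off so the slide springs back.

Request:
move_arm --commands '[{"delta_pos": [0, 0, -0.005], "delta_rot": [0, -0.5, 0], "fingers": 0}, {"delta_pos": [0, 0, -0.015], "delta_rot": [0, -0.7, 0], "fingers": 0}, {"delta_pos": [0, 0, -0.025], "delta_rot": [0, -0.7, 0], "fingers": 0}, {"delta_pos": [0, 0, -0.035], "delta_rot": [0, -0.7, 0], "fingers": 0}, {"delta_pos": [0, 0, -0.045], "delta_rot": [0, -0.7, 0], "fingers": 0}, {"delta_pos": [0, 0, -0.055], "delta_rot": [0, -0.7, 0], "fingers": 0}, {"delta_pos": [0, 0, -0.065], "delta_rot": [0, -0.7, 0], "fingers": 0}, {"delta_pos": [0, 0, -0.075], "delta_rot": [0, -0.7, 0], "fingers": 0}]'

```text
time_s: 18.5
ee_pos: [0.4045, 0.1877, 0.0772]
ee_rot: [0.072, 1.573, -0.071]
ft_force: [0.5, 0.4, 0.3]
gripper_width: 0.0001
```

Request:
move_arm --commands '[{"delta_pos": [0, 0, -0.01], "delta_rot": [0, 0, 0], "fingers": 0}, {"delta_pos": [0, 0, -0.02], "delta_rot": [0, 0, 0], "fingers": 0}, {"delta_pos": [0, 0, -0.025], "delta_rot": [0, 0, 0], "fingers": 0}, {"delta_pos": [-0.03, 0, -0.025], "delta_rot": [0, 0, 0], "fingers": 0}, {"delta_pos": [-0.07, 0, -0.025], "delta_rot": [0, 0, 0], "fingers": 0}, {"delta_pos": [-0.1, 0.04, -0.025], "delta_rot": [0, 0, 0], "fingers": 0}, {"delta_pos": [-0.13, 0.08, -0.025], "delta_rot": [0, 0, 0], "fingers": 0}, {"delta_pos": [-0.13, 0.12, -0.025], "delta_rot": [0, 0, 0], "fingers": 0}]'

```text
time_s: 19.3
ee_pos: [0.3937, 0.3119, 0.2125]
ee_rot: [0.077, 1.564, -0.068]
ft_force: [1.3, -0.3, 0.5]
gripper_width: -0.0001
```

```bash
python3 - <<'E'
from h import *
s=robot.get_state();print(s["time_s"],s["ft_force"].round(1),s["ee_pos"].round(4)); ims=[]
for n,r,c in(("scene",125,220),("top",135,150)):
    im=robot.get_image(n); C=cam(n)
    for l,z in dict(puck=.012,tab=.09,bottle_near=0).items():
        for d in robot.place_of(l,n)[:2]: print(n,l,round(d["score"],2),np.round(d["centre"],1),back(d["centre"],z,C).round(3))
    ims.append(cv2.resize((255*(im[r:r+190,c:c+190]/255.)**1.5).astype(np.uint8),(400,400),interpolation=cv2.INTER_CUBIC))
cv2.imwrite("pics/chk3.png",np.hstack(ims))
E
```

```text
19.3 [ 1.3 -0.3  0.5] [0.3937 0.3119 0.2125]
scene puck 0.43 [188.6 303.1] [ 0.458 -0.232  0.012]
scene puck 0.42 [319. 268.] [ 0.621 -0.018  0.012]
scene tab 0.89 [291.7 149.3] [0.414 0.189 0.09 ]
scene bottle_near 0.96 [319.6 265.6] [ 0.615 -0.004  0.   ]
top puck 0.41 [214.2 202.1] [0.559 0.177 0.012]
top tab 0.58 [199.4 262.3] [0.421 0.189 0.09 ]
top bottle_near 0.79 [293.1 174. ] [0.628 0.    0.   ]
```

View pics/chk3.png

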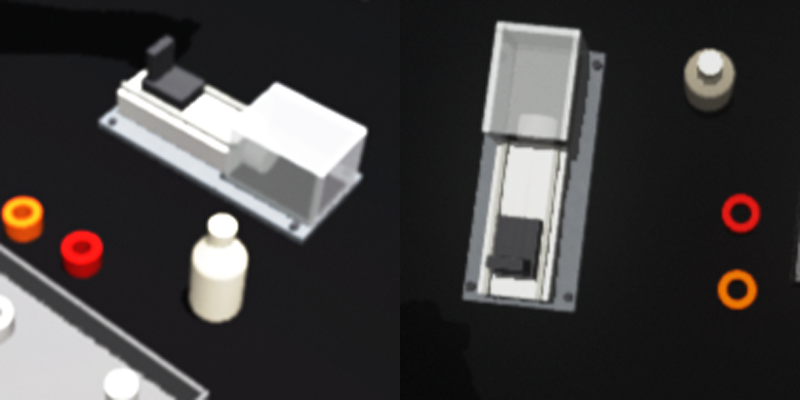

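My 12 views are used up. The puck is beyond the sill inside the guard, with the slide and tab back at rest, but its attitude is unclear. I'll test that numerically by fitting a cylinder silhouette to the before/after difference in both fixed cameras.

```bash
cat > fit.py <<'E'
from h import *
yaw=-.098; u=np.array([np.cos(yaw),np.sin(yaw),0]); v=np.array([-u[1],u[0],0]); o=np.array([.5235,.1772,0]); zz=np.array([0,0,1.])
M={};Cs={}
for n in("scene","top"):
    a=cv2.imread(f"pics/{n}0.png").astype(int); b=robot.get_image(n).astype(int); C=cam(n); Cs[n]=C
    d=(np.abs(a-b).max(2)).astype(np.uint8)
    box=np.array([proj(o+x*u+y*v+z*zz,C) for x in(.028,.134) for y in(-.036,.036) for z in(.012,.075)],np.float32)
    roi=np.zeros(d.shape,np.uint8); cv2.fillConvexPoly(roi,cv2.convexHull(box).astype(int),1)
    m=(d*roi); M[n]=m>12
    r,c=np.where(M[n]); print(n,"diff px",len(r),"max",m.max(),"cols",c.min(),c.max(),"rows",r.min(),r.max())
    r0=slice(r.min()-1,r.max()+2); c0=slice(c.min()-1,c.max()+2)
    print("\n".join("".join("%4d"%k for k in row) for row in m[r0,c0]))
t=np.linspace(0,2*np.pi,60); 
def sil(c,ax,n):
    e1=v; e2=np.cross(ax,v)
    P=np.array([proj(c+.02*(np.cos(q)*e1+np.sin(q)*e2)+h*ax,Cs[n]) for q in t for h in(-.013,.013)],np.float32)
    k=np.zeros((420,560),np.uint8); cv2.fillConvexPoly(k,cv2.convexHull(P).round().astype(int),1); return k>0
res=[]
for th in np.radians(range(0,181,15)):
    ax=np.cos(th)*zz+np.sin(th)*u; half=.013*abs(np.cos(th))+.02*abs(np.sin(th))
    for z in(.012+half,.012+half+.01,.012+half+.02):
        for x in np.arange(.03,.115,.005):
            for y in(-.01,-.005,0,.005,.01):
                c=o+x*u+y*v; c[2]=z; s=0
                for n in M: k=sil(c,ax,n); s+=(k&M[n]).sum()/(k|M[n]).sum()/2
                res.append((round(s,3),round(np.degrees(th)),round(x,3),y,round(z,3)))
res.sort(reverse=True); print(*res[:10],sep="\n")
for th in (0,90): print(th,max(r for r in res if r[1]==th))
E
python3 fit.py
```

```text
scene diff px 410 max 72 cols 327 388 rows 190 230
   0   0   0   3   7   7   7   7   7   6   5   3   2   0   0   0   0   1   1   1   1   2   2   2   2   2   2   2   2   2   2   2   3   3   3   3   3   3   3   3   3   3   3   3   3   3   3   3   3   3   3   3   3   3   3   3   3   3   0   0   0   0   0   0
   0   0   0   4   7   7   7   7   9  13  13   9   8   5   2   1   0   0   1   1   2   2   3   2   2   2   2   2   2   2   2   2   2   2   3   3   3   3   3   3   3   3   3   3   3   3   3   3   3   3   3   3   3   3   3   3   3   3   3   3   0   0   0   0
   0   0   0   6   8   7   7  10  14  14  15  16  21  14   9   5   3   1   0   1   2   2   3   3   3   2   2   2   2   2   2   2   2   2   2   2   3   3   3   3   3   3   3   3   3   3   3   3   3   3   3   3   3   3   3   3   3   3   3   2   1   1   0   0
   0   0   0   9  12  12  12  12  12  13  15  20  24  24  22  14   9   5   2   1   1   2   2   3   3   3   3   2   2   2   2   2   2   2   2   2   2   2   3   3   3   3   3   3   3   3   3   3   3   3   3   3   3   3   3   3   3   3   2   1   1   1   3   0
   0   0  14  12  13 
[... 11746 characters left out ...]
loat64(0.045), 0, np.float64(0.032))
(np.float64(0.621), 75, np.float64(0.045), -0.005, np.float64(0.035))
(np.float64(0.611), 165, np.float64(0.045), 0, np.float64(0.03))
(np.float64(0.601), 60, np.float64(0.045), 0, np.float64(0.036))
(np.float64(0.599), 90, np.float64(0.045), -0.005, np.float64(0.032))
(np.float64(0.591), 180, np.float64(0.045), 0, np.float64(0.025))
(np.float64(0.591), 0, np.float64(0.045), 0, np.float64(0.025))
(np.float64(0.585), 180, np.float64(0.045), 0, np.float64(0.035))
(np.float64(0.585), 0, np.float64(0.045), 0, np.float64(0.035))
0 (np.float64(0.591), 0, np.float64(0.045), 0, np.float64(0.025))
90 (np.float64(0.672), 90, np.float64(0.045), 0, np.float64(0.032))
```

```bash
python3 - <<'E'
from h import *
s=robot.get_state(); print(s["time_s"],s["ft_force"].round(1)); print(robot.sign_off())
E
```

```text
19.8 [-0.3  0.2  0.4]
the job is handed in; nothing more can be done
None
```

I picked the solid 40 mm puck from the crate and laid it flat between the rails in front of the pusher, then let go. I then pushed the slide by its tab to its stop, backed off so it sprang back, and handed the job in at 19.8 s.

**Slide:** The force at the stop rose to about 22 N with the motion stalled, and the tab moved about 71 mm against a 70 mm stroke. In the last pictures the tab is back at its rest position.

**Puck:** It is past the sill, inside the guarded well. A silhouette fit in both fixed cameras puts it on the well floor at about loader x = 45 mm. It fits better standing on its edge (overlap 0.67) than lying flat (0.59), and the overlap is only moderate either way. I left it, because the task only asks that it drop into the well.

**Other checks:**
- The bottle is standing where it was.
- I reached for none of the other crate parts, but did not recheck all of them at the end.
- The robot was clear of everything, with about 0 N on the wrist.
- **Detector disagreement:** after the drop, the trained detector no longer found the puck in the scene view and gave only low-score false hits there. The top view placed it in the well with a score of 0.41.

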